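# Load a battery pack through the dust flaps of a drop-in charger

## Task

Put the large grooved battery pack into the wide bay of the charger for charging: feed it down through the two sprung dust flaps, then press it home, firmly but without forcing it, until the catches hold it down and the flaps shut over it. Leave the other packs and the things lying around where they are.

Things in the scene. Friction and masses are not known exactly. Their poses are not given: they have to be found in the camera images.
- pack_center (a point): Centre of the large battery pack, the only one with a deep groove along both broad sides: a dark block standing upright on the table, 34 mm thick (its x), 58 mm wide (its y), 70 mm tall (its z), about 0.25 kg; this point is 35 mm above its foot. The sides are flat from 32 to 70 mm above the foot: grip there, across the 34 mm.
- pack: The same pack; origin at its foot. Its catch grooves, 6 mm deep, run along both 58 mm sides from 18 to 32 mm above the foot. It may go in either way round about the vertical, always foot first. Pressing on its top with more than 25 N inside the bay, or jamming it against the charger with more than 60 N, does damage.
- charger: Charger, a grey box fixed to the table, 105 mm (its x) by 144 mm (its y), 135 mm tall; origin under it, at table height. Vents and eject buttons on its front (-x). Two flapped bays in its top: the wide one towards its -y end, and towards +y a narrow one for slim packs, always shut and not used here.
- bay_mouth (a point): Centre of the wide bay's mouth, level with its rim, 135 mm above the table; axes as the charger's (z up, x across, y along the bay). A shallow funnel leads into a bay 37 mm (x) by 61 mm (y): 1.5 mm play on each side of the pack when its x lies along the mouth's x. A pack let go half way in stays, or sinks on to a lifter, its top 3 to 40 mm above the rim.
- bay_floor (a point): A point on the bay's axis 106 mm below the rim, near its solid floor; the floor with its catches is adjustable by 7 mm up or down and its setting is not known. Press the pack by its top (closed fingertips fit through the mouth), slowly near the end. A lifter and sprung contacts push back, 3 N rising to 10 N. Two catches snap in when the pack's top is 27 to 42 mm below the rim.
- flap_near (a joint): Angle of the flap hinged at the bay's -x side: 0 rad shut (level, 6 mm below the rim), 1.57 hanging down in the bay, negative when lifted outwards. Sprung to 0, 20 mm long; the pair takes 2 to 8 N to push open with the foot of the pack and shuts only when the top 27 mm of the bay are empty.
- flap_far (a joint): The same for the flap at the bay's +x side. About 2 mm past the catches' snap the pack stands on the solid floor; a push of 14 N always gets it there. A pack that is not caught rises again when let go, until it lifts the flaps a little from below.
- slim_pack: Bystander: a smaller, smooth upright battery pack, 24 by 44 by 56 mm tall, near the large pack; origin under its foot.
- flat_pack: Bystander: a low smooth battery pack, 36 by 52 by 24 mm tall, near the large pack; origin under its foot.
- striker: Bystander: a white carrom striker disc, 41 mm across, 9 mm thick; origin under its centre.
- man_a: Bystander: a dark wooden carrom piece, a disc 31 mm across, 8 mm thick; origin under its centre.
- man_b: Bystander: a pale wooden carrom piece, a disc 31 mm across, 8 mm thick; origin under its centre.
- tape_roll: Bystander: a roll of paper tape, 90 mm across, 48 mm high, lying flat at the left; origin under its centre.
- driver: Bystander: a screwdriver lying at the right.
Mind the look-alikes: they are no part of the job. What is shaped like the pack but red is not meant.

How it is judged:
By the outcome, as a careful person would: the job done as asked, in the order asked, and still so for the second after the job is handed in, with the robot touching nothing.
It also fails if it takes over 61 s, if anything falls off the work surface, if the arm or the gripper's body presses on something with over 40 N, if the wrist force passes 120 N, or if a joint passes its speed limit or range.

## Robot

A 7-joint arm with a two-finger parallel gripper is mounted at the origin on the work surface. World frame = base frame: x ahead of the robot, y to its left, z up, the work surface at z = 0. Lengths are in m, angles in rad, forces in N, time in s.
With the tool pointing down it reaches from about 0.4 to 0.925 m from the base axis. Payload 4.1 kg.
Tool frame: the origin (TCP) lies midway between the tips of the shut fingers; the grasp point (between the pads) lies 19 mm behind it; z points along the fingers, y is the direction in which the jaws open and shut (so a half turn about z gives the same grasp; the last joint's range is limited). The gripper opens to 85 mm and grips with 20 to 120 N. Pads are 22 mm wide; open, the fingers measure 114 mm over their backs; the gripper's body (76 mm by 85 mm) begins 54 mm behind the grasp point. The pads swing forward as they close: fully open they stand 13 mm farther back than shut.
Start: joints at [-1.345, 0.398, 0.045, 1.537, -0.019, 1.207, -0.051], TCP at [0.207, 0.616, 0.231] pointing down, gripper open.
Joint ranges: [-2.82, 2.82], [-0.49, 2.23], [-1.37, 1.46], [0, 2.46], [-1.36, 4.5], [0.23, 2], [-2.94, 2.94]. Speed limits (rad/s): [2.57, 2.57, 3.14, 3.14, 3.14, 3.14, 3.14].

## Interface

Orientations are given as a unit quaternion [w, x, y, z].
In Python, from station import env gives the robot as it stands. The module is installed in compiled form; this text tells all that it offers.
- The arm moves only by the tool send_rows, never from a script. Its argument "plan" is a list that holds one entry, the list of rows, each a list of 7 numbers: the shift along the world's x, y, z scaled (see below), then the turn, a rotation vector about the world's x, y, z scaled (see below), then the opening, from -1 (shut) to 1 (fully open). In form: [[[tx, ty, tz, wx, wy, wz, hand], ...]]. A call has 1 to 10 rows; each row shifts and turns the commanded pose from where the row before left it; what a row does not reach is not made up. The controller multiplies each number of a shift by 0.04 m and each number of a turn by 4 degrees. A row lasts 1/8 s, in which the tool goes at most 62.5 mm and 10.7 degrees, less where a joint would pass 70% of its speed; a pose out of reach is approached as far as the arm can. A call with a number of a shift or a turn outside -1 to 1 is refused whole. A call with a gripper value outside its range is refused whole. The fingers move at their own pace and stop on an object; "newtons" is the grip in N (left out, the last holds). Time passes only in rows, so rows that do not move let the fingers close. It gives the time, the measured TCP pose, the force and the opening at its end, in the units of the state.
- env.read_state(): the state, without advancing time (a new reading comes with each control period).
- env.capture(name): name is "scene" or "top" or "wrist"; returns (picture, depth): 400x640x3 uint8, blue, green, red; 400x640 float32, m along the optical axis (not along the pixel's ray), 0 where there is no reading.
- env.camera_info(name): a dict with "camera_matrix" (3x3 intrinsics, pixels), "rvec" (rotation vector, rad) and "tvec" (3), from world to camera coordinates, as OpenCV has them; the wrist camera has in their place "hand_eye" (4x4, takes a point from camera to tool coordinates, whose origin is the TCP and whose axes are the flange's). Camera axes: x right, y down, z forward; pixel columns grow to the right and rows downward; lengths in m; the calibration is good to about 2 mm. The wrist camera is an equidistant fisheye: a pixel r from the principal point sees the ray r / f radians off the axis. A picture is of the moment at which its call begins: read the wrist's pose just before it. camera_info takes no time and is no camera call.
- env.hand_in(): hands the job in, once; it reports no verdict.
The state is a dict: "time_s": time; "qpos": joint angles; "dq": joint speeds; "tau": joint torques, N m; "tcp_pos": TCP position; "orientation": TCP orientation; "ft_force": force on the tool from outside, world axes, zero at the start; "moment": the same for the moment, N m; "finger_gap": finger opening in m.
Only numpy, scipy, OpenCV 4.12 (cv2) and the standard library are available. Lean on these libraries where they do the work, as an engineer would, in place of code of your own. Each camera call takes 0.05 s, during which the arm holds its last target. There are 200 camera calls.

## Working session

There is one attempt and no reset: what is moved stays moved. The work goes in short steps, Python scripts to look and compute and a tool call to move; the robot and the scene stay as the last step left them, time stands still between calls to the robot, and variables do not carry over. Pictures are saved under pics/ and viewed, about 8 in all and at most 12, crops included, and the job is handed in when it is done.

Besides the shell and the picture viewer there is one more tool, called after "Emit:" as a command line: name --argument value ..., lists and objects as JSON in quotes. send_rows: Moves the arm, as the interface text tells. Shifts and turns lie within -1 to 1; 1 stands for 0.04 m of shift or 4 degrees of turn. Its arguments: {"type":"object","properties":{"plan":{"type":"array"},"newtons":{"type":"number"}},"required":["plan"]}

```bash
mkdir -p pics; cat > h.py <<'E'
import numpy as np, cv2
from station import env
def cam(n):
    i=env.camera_info(n);K=np.array(i["camera_matrix"]);R=cv2.Rodrigues(np.array(i["rvec"],float))[0];t=np.array(i["tvec"],float).ravel();return K,R,t
def cloud(n,d):
    K,R,t=cam(n);v,u=np.mgrid[:400,:640]
    P=np.stack([(u-K[0,2])/K[0,0]*d,(v-K[1,2])/K[1,1]*d,d],-1)
    return (P-t)@R
def ray(n,u,v,z):
    K,R,t=cam(n);r=R.T@np.linalg.inv(K)@[u,v,1];c=-R.T@t
    return c+r*(z-c[2])/r[2]
E
python3 - <<'E'
from h import *
for n in("scene","top"):
    b,d=env.capture(n);cv2.imwrite(f"pics/{n}0.png",b);np.savez(f"{n}0.npz",b=b,d=d)
    K,R,t=cam(n);print(n,K[0,0],-R.T@t,R[2])
s=env.read_state();print({k:np.round(v,3) for k,v in s.items()})
print(env.camera_info("wrist"))
E
```

```text
scene 480.4827968927094 [1.3319763  0.15907136 1.10489219] [-0.59616818 -0.14477512 -0.78969846]
top 420.2469153217573 [ 0.48737797 -0.00842172  1.50674643] [ 0.0895001  -0.00918752 -0.99594444]
{'time_s': np.float64(0.1), 'qpos': array([-1.345,  0.399,  0.045,  1.538, -0.019,  1.207, -0.051]), 'dq': array([ 0.001, -0.   ,  0.   , -0.004, -0.   ,  0.001,  0.   ]), 'tau': array([ 4.0000e-03, -4.7626e+01,  1.3700e+00, -2.5495e+01,  1.2000e-02,
        5.0000e-03,  0.0000e+00]), 'tcp_pos': array([0.207, 0.615, 0.23 ]), 'orientation': array([-0.   ,  0.162,  0.987, -0.001]), 'ft_force': array([-0.466,  0.289,  0.126]), 'moment': array([ 0.014,  0.026, -0.018]), 'finger_gap': np.float64(0.086)}
{'camera_matrix': array([[309.70691629,   0.        , 320.53824821],
       [  0.        , 309.70691629, 195.37550363],
       [  0.        ,   0.        ,   1.        ]]), 'hand_eye': array([[-1.88731944e-04, -9.59882567e-01, -2.80402249e-01,
         7.06695589e-02],
       [ 9.99999443e-01,  1.10114947e-04, -1.05002459e-03,
         3.18652415e-04],
       [ 1.03877678e-03, -2.80402291e-01,  9.59882012e-01,
        -1.41972130e-01],
       [ 0.00000000e+00,  0.00000000e+00,  0.00000000e+00,
         1.00000000e+00]])}
```

View pics/scene0.png

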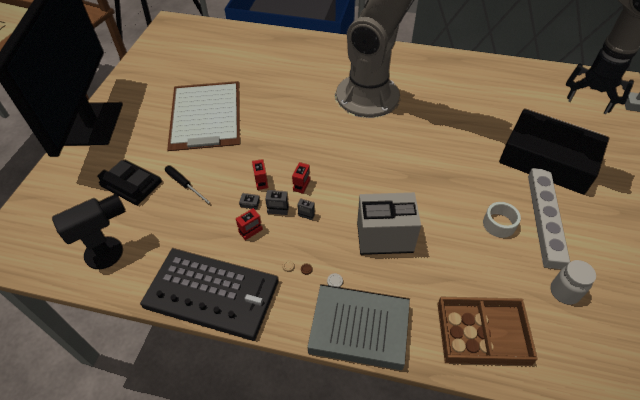

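View pics/top0.png

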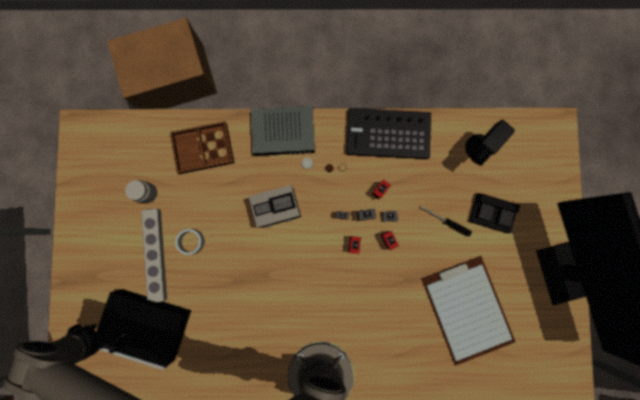

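The scene shows the three dark packs: flat (249,201), large (277,202), slim (306,208). There are three red decoys around them, and the charger is at (388,222). In the top view the packs are at (389,216), (366,215) and (341,215), and the charger at (274,206) has its wide bay on the right.

```bash
python3 - <<'E'
from h import *
for n,box in(("top",(320,410,170,260)),("scene",(225,330,150,245))):
    f=np.load(n+"0.npz");P=cloud(n,f["d"]);b=f["b"].astype(int)
    m=np.zeros((400,640),bool);m[box[2]:box[3],box[0]:box[1]]=1
    m&=(P[...,2]>.015)&(f["d"]>0)
    k,l,st,c=cv2.connectedComponentsWithStats(m.astype(np.uint8))
    for i in range(1,k):
        if st[i,4]<15: continue
        q=P[l==i];zt=np.percentile(q[:,2],95);q2=q[q[:,2]>zt-.008]
        r=cv2.minAreaRect((q2[:,:2]*1000).astype(np.float32))
        print(n,st[i],np.round(zt,3),"rect mm",np.round(r[0],1),np.round(r[1],1),round(r[2],1),b[l==i].mean(0).round())
    # charger
    m=(P[...,2]>.125)&(P[...,2]<.145)&(P[...,0]>.4)&(abs(P[...,1]-.1)<.25)
    k,l,st,c=cv2.connectedComponentsWithStats(m.astype(np.uint8));i=1+st[1:,4].argmax()
    q=P[l==i];r=cv2.minAreaRect((q[:,:2]*1000).astype(np.float32));print(n,"charger",st[i],q[:,2].mean(),r)
a=cv2.imread("pics/top0.png")[140:265,235:415];a=cv2.resize(a,None,fx=4.4,fy=4.4,interpolation=cv2.INTER_CUBIC)
cv2.imwrite("pics/c1.png",np.clip(a*1.5,0,255).astype(np.uint8))
a=cv2.imread("pics/scene0.png")[150:265,225:435];a=cv2.resize(a,None,fx=3.8,fy=3.8,interpolation=cv2.INTER_CUBIC)
cv2.imwrite("pics/c2.png",np.clip(a*1.5,0,255).astype(np.uint8))
E
```

```text
top [373 180  19  20 191] 0.074 rect mm [ 642.3 -219.3] [33.7 56.7] 51.5 [28. 35. 98.]
top [358 209  19  12 184] 0.075 rect mm [ 554.8 -166.1] [33.  58.4] 10.0 [48. 55. 62.]
top [336 211  14   9  97] 0.06 rect mm [552.8 -82.7] [43.2 23.3] 81.3 [48. 57. 66.]
top [383 211  16  11 153] 0.029 rect mm [ 548.9 -252. ] [36.1 51.1] 4.1 [50. 58. 65.]
top [381 231  18  19 204] 0.074 rect mm [ 464.8 -244.9] [55.7 32.6] 25.8 [28. 34. 97.]
top [349 236  12  18 185] 0.075 rect mm [ 449.8 -122.9] [32.6 56.9] 83.2 [ 30.  38. 101.]
top charger [ 249  185   51   43 1357] 0.13117213542604622 ((580.60302734375, 145.93154907226562), (105.01787567138672, 144.37106323242188), 15.365241050720215)
scene [252 159  16  29 319] 0.074 rect mm [ 466.7 -242.5] [63.2 33.5] 26.4 [27. 30. 94.]
scene [292 162  19  30 388] 0.074 rect mm [ 453.2 -120.4] [34.9 61.7] 86.0 [26. 28. 88.]
scene [265 190  24  23 466] 0.073 rect mm [ 557.1 -163.2] [37.5 57.7] 7.1 [44. 46. 50.]
scene [239 193  21  14 220] 0.028 rect mm [ 552.3 -249.3] [38.8 53. ] 2.9 [55. 58. 63.]
scene [297 198  18  19 260] 0.059 rect mm [556.9 -79.8] [44.8 26.5] 82.6 [46. 49. 53.]
scene [236 208  27  31 503] 0.073 rect mm [ 645.4 -216.2] [38.2 59. ] 55.7 [27. 30. 86.]
scene charger [ 360  192   61   37 1974] 0.13187497973715914 ((582.7841186523438, 148.8173828125), (110.50731658935547, 144.95849609375), 14.770244598388672)
```

View pics/c2.png

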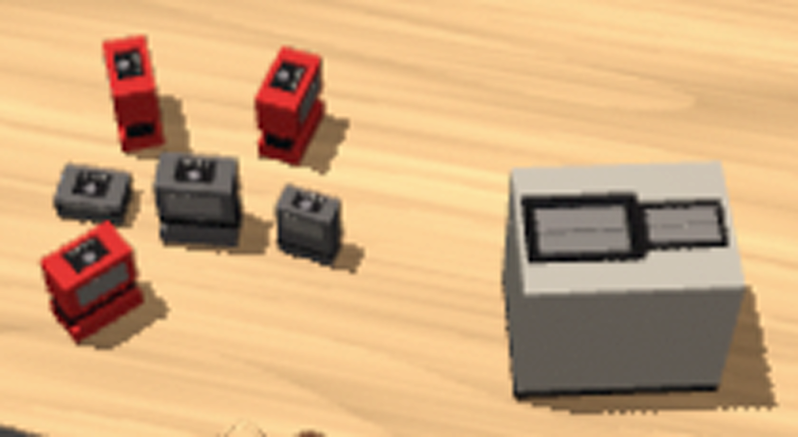

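View pics/c1.png

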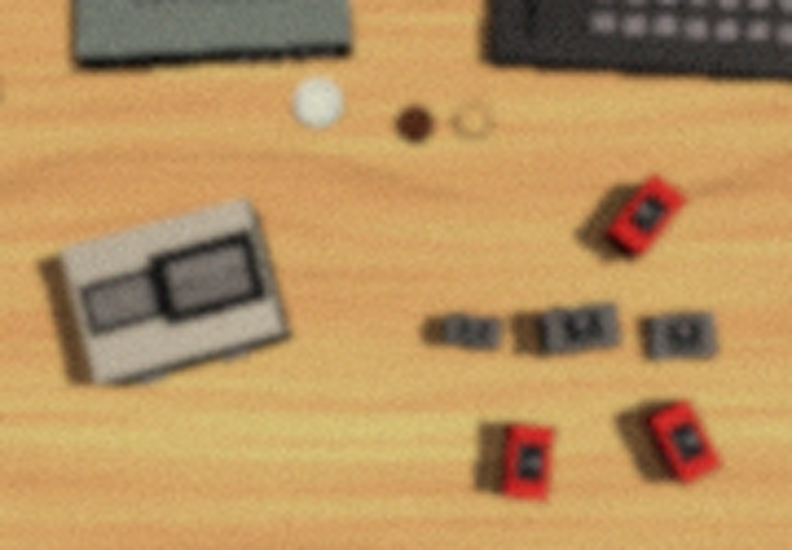

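Emit:
send_rows --plan '[[[0.6,-0.8,0.1,0,0,-0.7,1],[0.6,-0.8,0.1,0,0,-0.7,1],[0.6,-0.8,0.1,0,0,-0.7,1],[0.6,-0.8,0.1,0,0,-0.7,1],[0.6,-0.8,0.1,0,0,-0.7,1],[0.6,-0.8,0.1,0,0,-0.7,1],[0.6,-0.8,0.1,0,0,-0.7,1],[0.6,-0.8,0.1,0,0,-0.7,1],[0.6,-0.8,0.1,0,0,-0.7,1],[0.6,-0.8,0.1,0,0,-0.7,1]]]' --newtons 40

```text
time_s: 1.35
tcp_pos: [0.4478, 0.2948, 0.2711]
orientation: [-0.0, 0.396, 0.918, -0.0]
ft_force: [-0.4, -0.2, -0.4]
finger_gap: 0.0851
```

Emit:
send_rows --plan '[[[0.3,-0.8,0.4,0,0,-0.8,1],[0.3,-0.8,0.4,0,0,-0.8,1],[0.3,-0.8,0.4,0,0,-0.8,1],[0.3,-0.8,0.4,0,0,-0.8,1],[0.3,-0.8,0.4,0,0,-0.8,1],[0,0,0,0,0,-0.8,1],[0,0,0,0,0,0,1],[0,0,0,0,0,0,1]]]'

```text
time_s: 2.35
tcp_pos: [0.5073, 0.1362, 0.3512]
orientation: [-0.0, 0.543, 0.84, -0.0]
ft_force: [-0.4, 1.2, 0.2]
finger_gap: 0.0852
```

```bash
cat >> h.py <<'E'
from scipy.spatial.transform import Rotation as Ro
def wshot(name):
    s=env.read_state();b,d=env.capture("wrist");i=env.camera_info("wrist")
    cv2.imwrite(f"pics/{name}.png",b)
    q=np.roll(s["orientation"],-1);T=np.eye(4);T[:3,:3]=Ro.from_quat(q).as_matrix();T[:3,3]=s["tcp_pos"];T=T@np.array(i["hand_eye"])
    np.savez(name+".npz",b=b,d=d,T=T,K=i["camera_matrix"]);return b,d,T,np.array(i["camera_matrix"])
def wrays(K):
    v,u=np.mgrid[:400,:640];x=(u-K[0,2])/K[0,0];y=(v-K[1,2])/K[1,1];r=np.hypot(x,y)+1e-9
    return np.stack([np.sin(r)*x/r,np.sin(r)*y/r,np.cos(r)],-1)
def wplane(T,K,z):   # world xy of every pixel on plane z
    r=wrays(K)@T[:3,:3].T;return T[:3,3]+r*((z-T[2,3])/r[...,2:])
def wcloud(T,K,d):
    r=wrays(K);return (r*(d/r[...,2])[...,None])@T[:3,:3].T+T[:3,3]
def rect(P,m):
    return cv2.minAreaRect((P[m][:,:2]*1000).astype(np.float32))
def ortho(b,T,K,z,x0,x1,y0,y1,mm=.5):
    # resample to a metric top view: rows = x descending, cols = y descending
    xs=np.arange(x1,x0,-mm/1000);ys=np.arange(y1,y0,-mm/1000);X,Y=np.meshgrid(xs,ys,indexing="ij")
    p=(np.stack([X,Y,np.full_like(X,z)],-1)-T[:3,3])@T[:3,:3]
    th=np.arctan2(np.hypot(p[...,0],p[...,1]),p[...,2]);h=np.hypot(p[...,0],p[...,1])+1e-9
    return cv2.remap(b,(K[0,0]*th*p[...,0]/h+K[0,2]).astype(np.float32),(K[1,1]*th*p[...,1]/h+K[1,2]).astype(np.float32),cv2.INTER_LINEAR)
E
python3 - <<'E'
from h import *
b,d,T,K=wshot("w1");print(T[:3,3])
P=wcloud(T,K,d);m=(P[...,2]>.125)&(P[...,2]<.142)&(d>0)
print(m.sum(),P[m][:,2].mean(),rect(P,m))
o=ortho(b,T,K,.135,.49,.67,.05,.24,.33);cv2.imwrite("pics/o1.png",o);print(o.shape)
E
```

```text
[0.47875725 0.20124775 0.49319156]
10185 0.13137685636329144 ((915.7615356445312, 48.404937744140625), (324.03009033203125, 1864.9117431640625), 86.03138732910156)
(546, 576, 3)
```

View pics/o1.png

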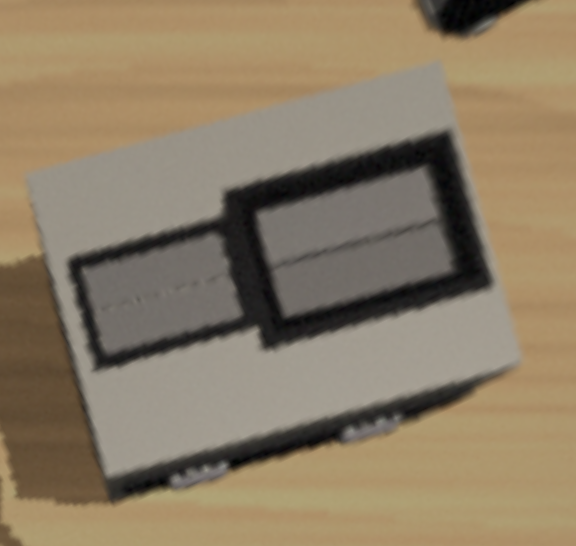

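The wide bay's black frame has its centre at about (357,240) in this 0.33 mm/px top view. The flap pair is inside it with the slit visible, and the front with the buttons faces the robot.

```bash
python3 - <<'E'
from h import *
f=np.load("w1.npz");b,T,K=f["b"],f["T"],f["K"]
mm=.33
def w(p,x1=.67,y1=.24): return np.array([x1*1000-p[1]*mm,y1*1000-p[0]*mm])
for z in(.135,.129):
    o=ortho(b,T,K,z,.49,.67,.05,.24,mm);g=o.max(2)
    dark=(g<70).astype(np.uint8)
    # grey flap regions: holes enclosed in dark frame
    c,h=cv2.findContours(dark,cv2.RETR_CCOMP,cv2.CHAIN_APPROX_NONE)
    for k in c:
        a=cv2.contourArea(k)*mm*mm
        if 300<a<20000:
            r=cv2.minAreaRect(k);print(z,round(a),"ctr",w(r[0]).round(1),"size",np.round(np.array(r[1])*mm,1),round(r[2],1))
o=ortho(b,T,K,.135,.49,.67,.05,.24,mm)
dark=(o.max(2)<70).astype(np.uint8)
roi=np.zeros_like(dark);cv2.fillPoly(roi,[np.array([[232,170],[460,110],[510,300],[262,365]])],1)
r=cv2.minAreaRect(cv2.findNonZero(dark*roi));print("outer",w(r[0]).round(1),np.array(r[1])*mm,r[2])
hsv=cv2.cvtColor(o,cv2.COLOR_BGR2HSV);top=((hsv[...,1]<40)&(hsv[...,2]>90)).astype(np.uint8)
c=max(cv2.findContours(cv2.morphologyEx(top,cv2.MORPH_OPEN,np.ones((5,5))),cv2.RETR_EXTERNAL,cv2.CHAIN_APPROX_NONE)[0],key=cv2.contourArea)
r=cv2.minAreaRect(c);print("top",w(r[0]).round(1),np.array(r[1])*mm,r[2])
E
```

```text
0.135 657 ctr [524.7 142.9] size [  7.7 127.5] 74.8
0.135 6094 ctr [583.6 149.1] size [ 53.8 133.2] 74.7
0.135 1423 ctr [573.4 186.7] size [30.9 49. ] 75.0
0.135 2158 ctr [590.2 123. ] size [37.4 60.4] 74.7
0.129 680 ctr [525.5 142. ] size [  7.6 129.6] 74.8
0.129 6301 ctr [585.4 148.2] size [ 54.9 135.5] 74.7
0.129 1471 ctr [574.9 186.4] size [31.3 49.8] 74.8
0.129 2231 ctr [592.1 121.7] size [37.9 61.3] 75.1
outer [590.8 122.6] [53.8324736  78.37502518] 74.7070083618164
top [580.6 150.3] [103.97147095 142.31563202] 74.7836685180664
```

Emit:
send_rows --plan '[[[0,-0.9,0,0,0,-0.5,1],[0,-0.9,0,0,0,-0.5,1],[0,-0.9,0,0,0,-0.5,1],[0,-0.9,0,0,0,-0.5,1],[0.2,-0.9,-0.2,0,0,-0.5,1],[0.2,-0.9,-0.2,0,0,-0.5,1],[0.2,-0.9,-0.2,0,0,-0.5,1],[0.2,-0.9,-0.3,0,0,-0.5,1],[0,0,0,0,0,0,1],[0,0,0,0,0,0,1]]]'

```text
time_s: 3.65
tcp_pos: [0.5389, -0.1527, 0.3155]
orientation: [-0.0, 0.655, 0.755, 0.0]
ft_force: [0.6, 0.1, 0.5]
finger_gap: 0.0851
```

```bash
python3 - <<'E'
from h import *
b,d,T,K=wshot("w2");mm=.33;print(T[:3,3])
o=ortho(b,T,K,.07,.47,.65,-.27,-.06,mm);cv2.imwrite("pics/o2.png",o)
E
```

```text
[ 0.52938722 -0.08213374  0.45752441]
```

View pics/o2.png

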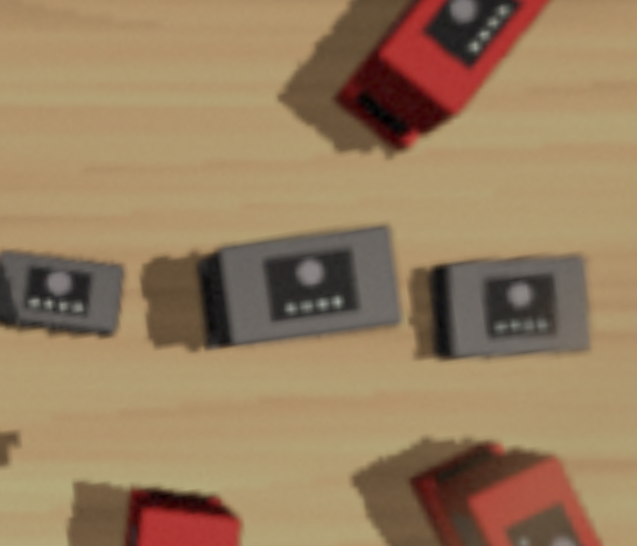

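The big grooved pack's top corners are at (218,250), (388,228), (399,326) and (226,346), giving a centre near (0.5553,-0.1616) and yaw about 6.9°. Pack and bay were measured with the same camera, so I'll use the relative displacement.

Emit:
send_rows --plan '[[[0.4,-0.25,-0.9,0,0,-0.3,1],[0,0,-1,0,0,0,1],[0,0,-1,0,0,0,1],[0,0,-1,0,0,0,1],[0,0,-1,0,0,0,1],[0,0,-1,0,0,0,1],[0,0,-0.6,0,0,0,1],[0,0,-0.5,0,0,0,1],[0,0,0,0,0,0,1],[0,0,0,0,0,0,1]]]'

```text
time_s: 4.95
tcp_pos: [0.5564, -0.1621, 0.0364]
orientation: [0.001, 0.663, 0.749, 0.001]
ft_force: [0.3, -0.0, -1.1]
finger_gap: 0.0852
```

Emit:
send_rows --plan '[[[0,0,0,0,0,0,-1],[0,0,0,0,0,0,-1],[0,0,0,0,0,0,-1],[0,0,0,0,0,0,-1],[0,0,0,0,0,0,-1],[0,0,0,0,0,0,-1],[0,0,0,0,0,0,-1],[0,0,0,0,0,0,-1]]]' --newtons 50

```text
time_s: 5.95
tcp_pos: [0.5557, -0.1621, 0.0359]
orientation: [0.0, 0.663, 0.749, 0.0]
ft_force: [-1.2, 0.1, 5.8]
finger_gap: 0.0332
```

Emit:
send_rows --plan '[[[0,0,0.5,0,0,0,-1],[0,0,1,0,0,0,-1],[0,0,1,0,0,0,-1],[0,0,1,0,0,0,-1],[0,0,1,0,0,0,-1]]]'

```text
time_s: 6.58
tcp_pos: [0.5547, -0.1619, 0.217]
orientation: [-0.0, 0.663, 0.749, -0.0]
ft_force: [-0.3, 0.0, -2.4]
finger_gap: 0.0331
```

Emit:
send_rows --plan '[[[0.1,0.8,0,0,0,0.23,-1],[0.1,0.8,0,0,0,0.23,-1],[0.1,0.8,0,0,0,0.23,-1],[0.1,0.8,0,0,0,0.23,-1],[0.1,0.8,0,0,0,0.23,-1],[0.1,0.8,0,0,0,0.23,-1],[0.1,0.8,0,0,0,0.23,-1],[0.1,0.8,0,0,0,0.23,-1],[0.08,0.71,0,0,0,0.23,-1],[0,0,0,0,0,0,-1]]]'

```text
time_s: 7.82
tcp_pos: [0.5905, 0.1268, 0.215]
orientation: [-0.001, 0.605, 0.797, 0.0]
ft_force: [-1.6, -1.1, -3.2]
finger_gap: 0.0334
```

Emit:
send_rows --plan '[[[0,0,-0.25,0,0,0,-1],[0,0,0,0,0,0,-1],[0,0,0,0,0,0,-1]]]'

```text
time_s: 8.2
tcp_pos: [0.5906, 0.1213, 0.2052]
orientation: [0.0, 0.608, 0.794, -0.0]
ft_force: [0.1, 0.6, -2.8]
finger_gap: 0.0335
```

```bash
python3 - <<'E'
from h import *
s=env.read_state();print(s["tcp_pos"],s["orientation"],s["ft_force"],s["finger_gap"])
b,d,T,K=wshot("w3");a,d2=env.capture("scene");cv2.imwrite("pics/s3.png",a);np.savez("s3.npz",b=a,d=d2)
a=cv2.resize(a[120:265,330:450],None,fx=3,fy=3,interpolation=cv2.INTER_CUBIC);print(a.shape)
c=b[60:400,130:510];c=np.vstack([c,np.zeros((max(0,a.shape[0]-c.shape[0]),c.shape[1],3),np.uint8)])[:435]
cv2.imwrite("pics/m3.png",np.clip(np.hstack([c,a]).astype(int)*1.3,0,255).astype(np.uint8))
E
```

```text
[0.5905511  0.12132522 0.20521641] [ 5.23053945e-05  6.07547298e-01  7.94283469e-01 -2.23947524e-04] [ 0.05265187  0.55310773 -2.7574316 ] 0.03346615878101271
(435, 360, 3)
```

View pics/m3.png

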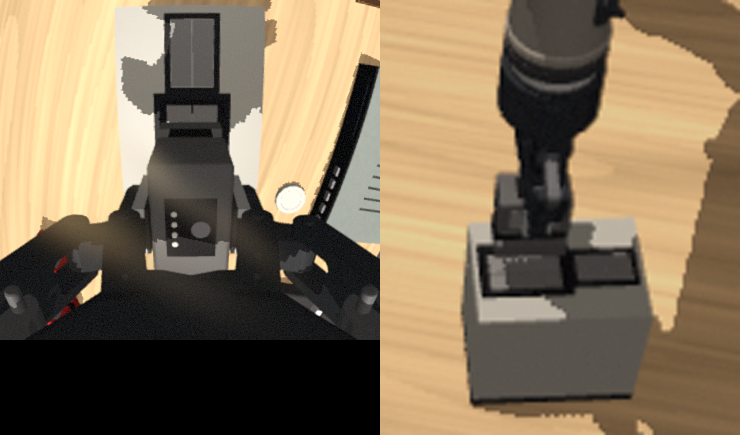

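The wrist view shows the pack over the wide bay with the frame ends visible past it. I'll zoom in to check the alignment.

```bash
python3 - <<'E'
from h import *
f=np.load("w3.npz");b=f["b"]
a=cv2.resize(b[140:240,265:380],None,fx=6,fy=6,interpolation=cv2.INTER_CUBIC).astype(float)
a=255*(a/255)**.5
cv2.imwrite("pics/z3.png",a.astype(np.uint8))
E
```

```text
(no output)
```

View pics/z3.png

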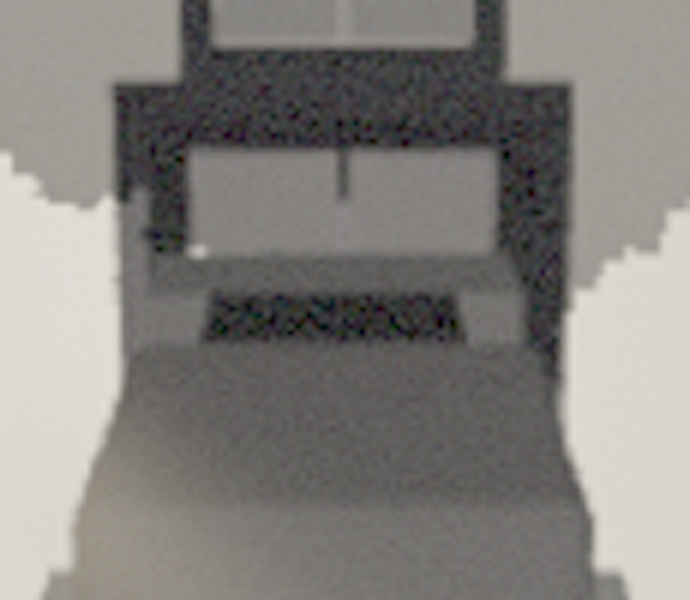

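```bash
python3 - <<'E'
from h import *
f=np.load("w3.npz");T,K=f["T"],f["K"]
def px(u,v,z):
    x=(265+(u-2.5)/6-K[0,2])/K[0,0];y=(140+(v-2.5)/6-K[1,2])/K[1,1];r=np.hypot(x,y)
    d=T[:3,:3]@np.array([np.sin(r)*x/r,np.sin(r)*y/r,np.cos(r)]);return (T[:3,3]+d*(z-T[2,3])/d[2])[:2]*1000
t=np.radians(15.2);R=np.array([[np.cos(t),np.sin(t)],[-np.sin(t),np.cos(t)]])
tcp=np.array([590.55,121.33])
for n,u,v,z in(("mouthL",188,148,.135),("mouthR",498,148,.135),("outL",113,85,.135),("outR",570,85,.135),("footL",150,257,.1693),("footR",515,257,.1693),("topL",78,505,.2393),("topR",590,505,.2393),("grooveL",213,293,.1873),("grooveR",457,293,.1873)):
    p=px(u,v,z);print(n,p.round(1),"in charger axes rel TCP",(R@(p-tcp)).round(1))
E
```

```text
mouthL [566.2 147.5] in charger axes rel TCP [-16.7  31.6]
mouthR [601.  156.9] in charger axes rel TCP [19.4 31.6]
outL [555.9 152.4] in charger axes rel TCP [-25.3  39.1]
outR [607.  166.3] in charger axes rel TCP [27.6 39.1]
footL [566.2 142.8] in charger axes rel TCP [-17.8  27.1]
footR [601.1 152.2] in charger axes rel TCP [18.3 27. ]
topL [568.  144.7] in charger axes rel TCP [-15.6  28.4]
topR [599.  153.1] in charger axes rel TCP [16.5 28.4]
grooveL [573.1 145.8] in charger axes rel TCP [-10.4  28.2]
grooveR [594.1 151.5] in charger axes rel TCP [11.4 28.2]
```

Emit:
send_rows --plan '[[[0.012,0.042,-0.3,0,0,0,-1],[0,0,-0.4,0,0,0,-1],[0,0,-0.1,0,0,0,-1],[0,0,0,0,0,0,-1],[0,0,-0.1,0,0,0,-1],[0,0,-0.1,0,0,0,-1],[0,0,0,0,0,0,-1]]]'

```text
time_s: 9.18
tcp_pos: [0.591, 0.1242, 0.1652]
orientation: [-0.0, 0.607, 0.795, -0.0]
ft_force: [-0.3, -0.1, -2.8]
finger_gap: 0.0337
```

Emit:
send_rows --plan '[[[0,0,-0.1,0,0,0,-1],[0,0,-0.1,0,0,0,-1],[0,0,0,0,0,0,-1]]]'

```text
time_s: 9.55
tcp_pos: [0.5911, 0.124, 0.1574]
orientation: [0.0, 0.607, 0.795, 0.0]
ft_force: [-0.7, -0.3, 2.6]
finger_gap: 0.0334
```

Emit:
send_rows --plan '[[[0,0,-0.1,0,0,0,-1],[0,0,-0.1,0,0,0,-1],[0,0,0,0,0,0,-1]]]'

```text
time_s: 9.93
tcp_pos: [0.5906, 0.1241, 0.1482]
orientation: [-0.0, 0.607, 0.795, -0.001]
ft_force: [0.7, -0.2, -3.2]
finger_gap: 0.0334
```

Emit:
send_rows --plan '[[[0,0,-0.1,0,0,0,-1],[0,0,-0.1,0,0,0,-1],[0,0,0,0,0,0,-1]]]'

```text
time_s: 10.3
tcp_pos: [0.5905, 0.124, 0.1405]
orientation: [-0.0, 0.607, 0.795, -0.001]
ft_force: [0.0, -0.7, -4.3]
finger_gap: 0.0336
```

```bash
python3 - <<'E'
from h import *
s=env.read_state();print(s["tcp_pos"],s["ft_force"],s["moment"],s["finger_gap"])
b,d,T,K=wshot("w4");a,_=env.capture("scene")
a=cv2.resize(a[160:265,345:435],None,fx=4.2,fy=4.2,interpolation=cv2.INTER_CUBIC)
c=cv2.resize(b[140:250,255:390],None,fx=3,fy=4,interpolation=cv2.INTER_CUBIC)[:440]
a=a[:440];o=np.hstack([c,np.vstack([a,np.zeros((440-a.shape[0],a.shape[1],3),np.uint8)])])
cv2.imwrite("pics/z4.png",(255*(o/255.)**.6).astype(np.uint8))
E
```

```text
[0.59048804 0.12400883 0.14045514] [ 0.04432537 -0.74709374 -4.25896536] [-0.06160264 -0.01849751 -0.05630031] 0.03357333505426866
```

View pics/z4.png

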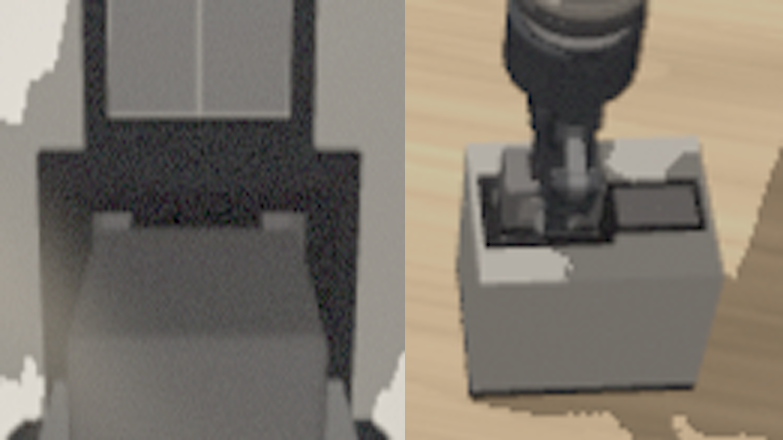

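The pack is in the mouth, centred, with its foot about 30 mm below the rim. Next: a little lower, release, then rise.

Emit:
send_rows --plan '[[[0,0,-0.05,0,0,0,-1],[0,0,0,0,0,0,-1],[0,0,0,0,0,0,1],[0,0,0,0,0,0,1],[0,0,0,0,0,0,1],[0,0,0,0,0,0,1],[0,0,0,0,0,0,1]]]'

```text
time_s: 11.28
tcp_pos: [0.5911, 0.1241, 0.1394]
orientation: [0.0, 0.607, 0.795, 0.0]
ft_force: [0.3, 0.3, -0.9]
finger_gap: 0.0855
```

Emit:
send_rows --plan '[[[0,0,0.6,0,0,0,1],[0,0,0.8,0,0,0,1],[0,0,0.8,0,0,0,1],[0,0,0,0,0,0,-1],[0,0,0,0,0,0,-1],[0,0,0,0,0,0,-1],[0,0,0,0,0,0,-1],[0,0,0,0,0,0,-1],[0,0,0,0,0,0,-1],[0,0,0,0,0,0,-1]]]'

```text
time_s: 12.52
tcp_pos: [0.5911, 0.1241, 0.2273]
orientation: [0.0, 0.607, 0.795, 0.0]
ft_force: [-0.2, 0.2, 0.2]
finger_gap: -0.0004
```

```bash
python3 - <<'E'
from h import *
s=env.read_state();print(s["tcp_pos"],s["orientation"],s["ft_force"],s["finger_gap"])
b,d,T,K=wshot("w5");P=wcloud(T,K,d)
t=np.radians(15.2);R=np.array([[np.cos(t),np.sin(t)],[-np.sin(t),np.cos(t)]])
L=(P[...,:2]-[.591,.123])@R.T
m=(d>0)&(abs(L[...,0])<.012)&(abs(L[...,1])<.027)&(P[...,2]<.19)
print(m.sum(),np.percentile(P[m][:,2],[5,25,50,75,95]))
ring=(d>0)&(abs(L[...,0])>.03)&(abs(L[...,0])<.036)&(abs(L[...,1])<.04)&(P[...,2]<.16);print("top z",np.median(P[ring][:,2]))
E
```

```text
[0.59110561 0.12411502 0.22733839] [5.20704412e-05 6.06856314e-01 7.94811556e-01 3.99086787e-05] [-0.16439412  0.21637674  0.20186295] -0.0004253318855002497
2246 [0.12938014 0.14357938 0.1441423  0.14466208 0.14539238]
top z 0.13091026838621228
```

Emit:
send_rows --plan '[[[0,-0.02,-0.6,0,0,0,-1],[0,0,-0.8,0,0,0,-1],[0,0,-0.4,0,0,0,-1],[0,0,-0.1,0,0,0,-1],[0,0,-0.1,0,0,0,-1],[0,0,-0.1,0,0,0,-1],[0,0,0,0,0,0,-1]]]' --newtons 60

```text
time_s: 13.45
tcp_pos: [0.5915, 0.1234, 0.1438]
orientation: [0.0, 0.607, 0.795, 0.001]
ft_force: [0.9, -0.2, 0.3]
finger_gap: 0.0003
```

Emit:
send_rows --plan '[[[0,0,-0.1,0,0,0,-1],[0,0,-0.1,0,0,0,-1],[0,0,0,0,0,0,-1]]]'

```text
time_s: 13.82
tcp_pos: [0.5913, 0.1234, 0.1351]
orientation: [0.0, 0.607, 0.795, 0.0]
ft_force: [0.1, 0.6, 1.6]
finger_gap: 0.0004
```

Emit:
send_rows --plan '[[[0,0,-0.1,0,0,0,-1],[0,0,-0.1,0,0,0,-1],[0,0,0,0,0,0,-1]]]'

```text
time_s: 14.2
tcp_pos: [0.591, 0.1233, 0.1268]
orientation: [0.0, 0.607, 0.795, -0.0]
ft_force: [1.5, -0.6, 1.7]
finger_gap: 0.0002
```

Emit:
send_rows --plan '[[[0,0,-0.1,0,0,0,-1],[0,0,-0.1,0,0,0,-1],[0,0,0,0,0,0,-1]]]'

```text
time_s: 14.58
tcp_pos: [0.5911, 0.1233, 0.1192]
orientation: [0.0, 0.607, 0.795, 0.0]
ft_force: [0.2, 0.1, 2.2]
finger_gap: 0.0001
```

Emit:
send_rows --plan '[[[0,0,-0.1,0,0,0,-1],[0,0,-0.05,0,0,0,-1],[0,0,0,0,0,0,-1]]]'

```text
time_s: 14.95
tcp_pos: [0.5911, 0.1233, 0.1132]
orientation: [0.0, 0.607, 0.795, 0.0]
ft_force: [1.1, 0.0, 2.8]
finger_gap: -0.0002
```

Emit:
send_rows --plan '[[[0,0,-0.03,0,0,0,-1],[0,0,-0.03,0,0,0,-1],[0,0,0,0,0,0,-1]]]'

```text
time_s: 15.32
tcp_pos: [0.5912, 0.1233, 0.1111]
orientation: [0.0, 0.607, 0.795, 0.0]
ft_force: [0.2, -0.7, 3.8]
finger_gap: 0.0003
```

Emit:
send_rows --plan '[[[0,0,-0.03,0,0,0,-1],[0,0,-0.03,0,0,0,-1],[0,0,0,0,0,0,-1],[0,0,0,0,0,0,-1]]]'

```text
time_s: 15.82
tcp_pos: [0.5912, 0.1234, 0.1087]
orientation: [0.0, 0.607, 0.795, 0.0]
ft_force: [-0.6, 0.9, 5.1]
finger_gap: 0.0002
```

Emit:
send_rows --plan '[[[0,0,-0.03,0,0,0,-1],[0,0,-0.03,0,0,0,-1],[0,0,0,0,0,0,-1],[0,0,0,0,0,0,-1]]]'

```text
time_s: 16.32
tcp_pos: [0.5912, 0.1234, 0.1064]
orientation: [0.0, 0.607, 0.795, 0.0]
ft_force: [-1.4, -0.8, 5.8]
finger_gap: -0.0002
```

Emit:
send_rows --plan '[[[0,0,-0.03,0,0,0,-1],[0,0,-0.03,0,0,0,-1],[0,0,0,0,0,0,-1],[0,0,0,0,0,0,-1]]]'

```text
time_s: 16.82
tcp_pos: [0.5912, 0.1233, 0.104]
orientation: [0.0, 0.607, 0.795, 0.0]
ft_force: [-0.5, -0.0, 5.9]
finger_gap: 0.0003
```

Emit:
send_rows --plan '[[[0,0,-0.03,0,0,0,-1],[0,0,-0.03,0,0,0,-1],[0,0,0,0,0,0,-1],[0,0,0,0,0,0,-1]]]'

```text
time_s: 17.32
tcp_pos: [0.5913, 0.1233, 0.1019]
orientation: [0.0, 0.607, 0.795, 0.0]
ft_force: [-0.6, 0.6, 7.6]
finger_gap: -0.0003
```

Emit:
send_rows --plan '[[[0,0,-0.03,0,0,0,-1],[0,0,0,0,0,0,-1],[0,0,0,0,0,0,-1]]]'

```text
time_s: 17.7
tcp_pos: [0.5913, 0.1233, 0.1008]
orientation: [0.0, 0.607, 0.795, 0.0]
ft_force: [-0.6, 0.6, 8.4]
finger_gap: -0.0003
```

Emit:
send_rows --plan '[[[0,0,-0.03,0,0,0,-1],[0,0,0,0,0,0,-1],[0,0,0,0,0,0,-1]]]'

```text
time_s: 18.08
tcp_pos: [0.5916, 0.1234, 0.1006]
orientation: [0.0, 0.607, 0.795, 0.001]
ft_force: [-3.4, 0.0, 13.7]
finger_gap: -0.0002
```

Emit:
send_rows --plan '[[[0,0,-0.015,0,0,0,-1],[0,0,0,0,0,0,-1],[0,0,0,0,0,0,-1]]]'

```text
time_s: 18.45
tcp_pos: [0.5917, 0.1234, 0.1005]
orientation: [-0.0, 0.607, 0.795, 0.001]
ft_force: [-3.4, -1.0, 16.4]
finger_gap: -0.0002
```

Emit:
send_rows --plan '[[[0,0,0.05,0,0,0,-1],[0,0,0.05,0,0,0,-1],[0,0,0.05,0,0,0,-1],[0,0,0,0,0,0,-1],[0,0,0,0,0,0,-1]]]'

```text
time_s: 19.08
tcp_pos: [0.5905, 0.1233, 0.1038]
orientation: [-0.0, 0.607, 0.795, -0.001]
ft_force: [-0.6, -0.5, 0.3]
finger_gap: -0.0002
```

Force has dropped to about zero 3 mm up, where it read 5.9 N on the way down, so the catches hold. Retract and look.

Emit:
send_rows --plan '[[[0,0,0.3,0,0,0,-1],[0,0,0.4,0,0,0,-1],[0,0,0.5,0,0,0,-1],[0,0,1,0,0,0,-1],[0,0,1,0,0,0,-1],[-0.5,-0.5,0.6,0,0,0,-1],[-0.5,-0.5,0,0,0,0,-1],[0,0,0,0,0,0,-1],[0,0,0,0,0,0,-1]]]'

```text
time_s: 20.2
tcp_pos: [0.5516, 0.084, 0.2572]
orientation: [0.0, 0.607, 0.795, 0.001]
ft_force: [-0.6, 0.3, 0.7]
finger_gap: 0.0002
```

```bash
python3 - <<'E'
from h import *
s=env.read_state();print(s["tcp_pos"],s["ft_force"])
b,d,T,K=wshot("w6");P=wcloud(T,K,d)
t=np.radians(15.2);R=np.array([[np.cos(t),np.sin(t)],[-np.sin(t),np.cos(t)]])
L=(P[...,:2]-[.591,.123])@R.T
for a,c in((-.016,-.010),(-.010,-.003),(.003,.010),(.010,.016)):
    m=(d>0)&(L[...,0]>a)&(L[...,0]<c)&(abs(L[...,1])<.025)&(P[...,2]<.19)
    print(a,m.sum(),np.percentile(P[m][:,2],[5,50,95]).round(4) if m.any() else "")
a=ortho(b,T,K,.135,.5,.66,.06,.23,.4);e,d2=env.capture("scene");e=cv2.resize(e[150:250,225:425],None,fx=1.9,fy=1.9)
h=max(len(a),len(e));pad=lambda i:np.vstack([i,np.zeros((h-len(i),i.shape[1],3),np.uint8)])
cv2.imwrite("pics/f6.png",(255*(np.hstack([pad(a),pad(e)])/255.)**.7).astype(np.uint8))
E
```

```text
[0.55161881 0.08404319 0.25722815] [-0.5631205   0.31639175  0.7227341 ]
-0.016 364 [0.1277 0.1289 0.13  ]
-0.01 424 [0.1275 0.1285 0.1296]
0.003 468 [0.1019 0.1284 0.1296]
0.01 356 [0.1276 0.1288 0.13  ]
```

View pics/f6.png

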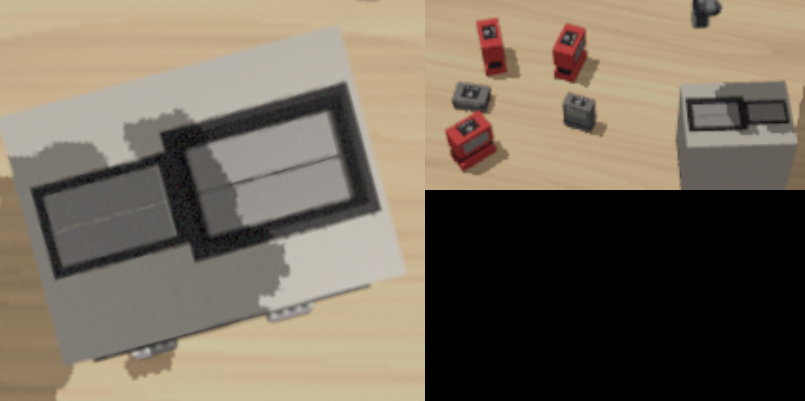

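The flaps lie flat at z about 0.1285, the pack is out of sight beneath them, and the slim, flat and red packs are where they were. Handing in.

```bash
python3 -c "
from station import env
print(env.hand_in())"
```

```text
the job is handed in; nothing more can be done
None
```

The large grooved pack is in the charger's wide bay, and my checks indicate the catches are holding it down and the flaps have shut over it. I handed the job in at about 20 s of the 61 s allowed; no verdict was reported.

- **Insertion:** I gripped the pack across its 34 mm sides and fed it foot first through the two flaps. After letting go, I pressed it home with closed fingertips. The readings peaked at 16.4 N on the wrist, under the 25 N limit. The pack stopped on the solid floor with its top about 34.5 mm below the rim.
- **Catches:** After I backed off 3 mm, the force fell to about 0 N; at the same height on the way down it was about 6 N. The pack is therefore not rising again.
- **Flaps:** Both flaps read level at about z = 0.1285 m, against 0.129 m expected when shut, and the picture shows them closed. A few depth readings near 0.10 m came from one strip just on the far (+x) side of the slit; I took them as the view through the gap.
- **Other objects:** In the last picture the slim, flat and red packs looked unmoved. The discs, tape roll and screwdriver were outside that view, but the arm went nowhere near them.
- **Disagreement:** The wrist and top cameras differed by about 4 mm in absolute y. I used the pack-to-bay offset, on which they agreed to within about 0.5 mm.

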